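Load the spacer magazine and shut its cover with the square-drive knob

ROBOT

A 7-joint arm with a two-finger parallel gripper is mounted at the origin on the work surface. World frame = base frame: x ahead of the robot, y to its left, z up, the work surface at z = 0. Lengths are in m, angles in rad, forces in N, time in s.
With the tool pointing down it reaches from about 0.4 to 0.85 m from the base axis. Payload 10.4 kg.
Tool frame: the origin (TCP) lies midway between the tips of the shut fingers; the grasp point (between the pads) lies 19 mm behind it; z points along the fingers, y is the line along which they close (so a half turn about z gives the same grasp; the last joint's range is limited). The gripper opens to 85 mm and grips with 20 to 120 N. Pads are 22 mm wide; open, the fingers measure 114 mm over their backs; the gripper's body (76 mm by 85 mm) begins 54 mm behind the grasp point. The pads swing forward as they close: fully open they stand 13 mm farther back than shut.
Start: joints at [1.294, 0.332, -0.065, 1.46, 0.022, 1.35, -0.088], TCP at [0.157, -0.605, 0.231] pointing down, gripper open.
Joint ranges: [-2.6, 2.6], [-0.5, 2.12], [-1.47, 1.34], [0.16, 2.42], [-1.27, 4.41], [0.06, 2.06], [-2.6, 2.6]. Speed limits (rad/s): [2.22, 2.22, 2.79, 2.79, 3.14, 3.14, 3.14].

INTERFACE

Orientations are given as a unit quaternion [x, y, z, w].
In Python, from workcell import get_obs, camera, camera_params, hand_in gives the robot as it stands.
- The arm moves only by the tool carry_out, never from a script. Its argument "commands" is a list that holds one entry, the list of rows, each a list of 6 numbers: the shift along the tool's x, y, z in units of 40 mm (1.0 is 40 mm), then the turn, a rotation vector about the tool's x, y, z in units of 6 degrees (1.0 is 6 degrees). In form: [[[x, y, z, ax, ay, az], ...]]. A call has 1 to 20 rows; each row shifts and turns the commanded pose from where the row before left it, along the tool's axes as they then stand; what a row does not reach is not made up. A row lasts 1/12 s, in which the tool goes at most 41.7 mm and 7.16 degrees, less where a joint would pass 70% of its speed; a pose out of reach is approached as far as the arm can. A call is refused whole if a number of a shift passes 1 or a number of a turn 1, either way. A call with a gripper value outside its range is refused whole. "hand" is the closure, from -1 (fully open) to 1 (shut), set as the call begins (left out, the last holds). The fingers move at their own pace and stop on an object; "force" is the grip in N (left out, the last holds). Time passes only in rows, so rows that do not move let the fingers close. It gives the time, the measured TCP pose, the force, the opening and the grip force at its end, in the units of the state.
- get_obs(): the state, without advancing time (a new reading comes with each control period).
- camera(name): name is "scene" or "top" or "wrist"; returns the picture (420x560x3 uint8, red, green, blue); there is no depth.
- camera_params(name): a dict with "mtx" (3x3 intrinsics, pixels), "R" (3x3) and "t" (3): a world point X has camera coordinates R X + t. Camera axes: x right, y down, z forward; pixel columns grow to the right and rows downward; lengths in m; the calibration is good to about 2 mm. A picture is of the moment at which its call begins: read the wrist's pose just before it. camera_params takes no time and is no camera call; for the wrist camera it gives the pose at the moment of the call.
- hand_in(): hands the job in; it is judged then, once.
The state is a dict: "clock": time; "joint_pos": joint angles; "joint_velocities": joint speeds; "tau": joint torques, N m; "position": TCP position; "ee_rot": TCP orientation; "ft_force": force on the tool from outside, world axes, zero at the start; "torque": the same for the moment, N m; "grip_width": opening from 0.0 (shut) to 1.0 (fully open); "grasp_force": force on a finger pad.
Only numpy, scipy, OpenCV 4.12 (cv2) and the standard library are available. Lean on these libraries where they do the work, as an engineer would, in place of code of your own. Each camera call takes 0.05 s, during which the arm holds its last target. There are 200 camera calls.

TASK

Load every loose aluminium spacer into the clear magazine tube, end to end, then push the orange knob fully home on the square shaft of the red cover and turn it clockwise (seen from above) until the cover is shut over the tube, moving the cover only with the knob on its shaft. Leave the knob on the shaft, and do not disturb the wire brush, the hammer or the grinding disc.

Things in the scene. Friction and masses are not known exactly. Their poses are not given: they have to be found in the camera images.
- spacer1: solid round aluminium spacer, diameter 34 mm, height 28 mm, 70 g, a 12 mm dark spot in the middle of each end face (either end may be up); stands on an end face on the bench. Origin at its centre, z along its axis. Four to six of the six spacers are present.
- spacer2: solid round aluminium spacer, diameter 34 mm, height 28 mm, 70 g, a 12 mm dark spot in the middle of each end face (either end may be up); stands on an end face on the bench. Origin at its centre, z along its axis. Four to six of the six spacers are present.
- spacer3: solid round aluminium spacer, diameter 34 mm, height 28 mm, 70 g, a 12 mm dark spot in the middle of each end face (either end may be up); stands on an end face on the bench. Origin at its centre, z along its axis. Four to six of the six spacers are present.
- spacer4: solid round aluminium spacer, diameter 34 mm, height 28 mm, 70 g, a 12 mm dark spot in the middle of each end face (either end may be up); stands on an end face on the bench. Origin at its centre, z along its axis. Four to six of the six spacers are present.
- spacer5: solid round aluminium spacer, diameter 34 mm, height 28 mm, 70 g, a 12 mm dark spot in the middle of each end face (either end may be up); stands on an end face on the bench. Origin at its centre, z along its axis. Four to six of the six spacers are present.
- spacer6: solid round aluminium spacer, diameter 34 mm, height 28 mm, 70 g, a 12 mm dark spot in the middle of each end face (either end may be up); stands on an end face on the bench. Origin at its centre, z along its axis. Four to six of the six spacers are present.
- knob: orange hand knob, 120 g, standing on the bench, bore down. Origin at the centre of its underside, z up. Hub 34 x 34 mm, 34 mm tall, with a square bore 18 x 18 mm, 26 mm deep, open below, sides along the knob's x and y. On the hub a grip bar along the knob's x: 64 mm long, 18 mm wide (along y), from 34 to 64 mm above the underside. Any of the four quarter turns fits the shaft.
- magazine: blue base plate 110 x 180 x 12 mm fixed to the bench (position and yaw differ from start to start), carrying the upright clear tube at its local y = +33 mm and the cover's steel post (22 mm thick) at local y = -33 mm. Origin at the centre of the plate's underside, z up.
- tube_mouth (a point): centre of the open top of the clear tube, 190 mm above the bench. The tube is upright, 39 mm inside; its top 12 mm flare out as a funnel to 52 mm inside, 58 mm outside. Its floor is 12 mm above the bench, so that six stacked spacers reach 180 mm. Spacers let go in the funnel slide down by themselves.
- shaft_seat (a point): on the axis of the cover's upright square shaft, at the shoulder (steel collar 34 mm across, 205 mm above the bench) on which the knob's underside rests when fully home. The shaft rises 22 mm above it, 16 x 16 mm, its top 4 mm only 13 x 13 mm; its sides lie along this frame's x and y, which turn with the cover. The red cover's round lid (60 mm across, 194 to 199 mm above the bench) lies 66 mm from the axis along this frame's +y.
- cover (a joint): angle of the cover about its vertical post, rad: 0 = shut, centred over the tube, against its stop; grows anticlockwise seen from above, to 1.75; starts open at 1.25 to 1.6. Light friction (about 0.06 N m) keeps it where it is left.
- brush: wire brush lying on the bench; leave alone. Origin below about the middle of its length, on the bench.
- hammer: hammer lying on the bench; leave alone. Origin below about the middle of its length, on the bench.
- disc: dark grinding disc, 125 mm across, 6 mm thick, lying flat on the bench; leave alone. Origin at the centre of its underside.
Not all that is in view belongs to the job. Leave any brown look-alike of the spacer1 alone. What is shaped like the magazine but yellow is not meant.

How it is judged:
On the way:
1. every spacer lies in the tube while the cover is still open (horizontal distance between each of spacer1, spacer2, spacer3, spacer4, spacer5, spacer6 and tube_mouth below 0.006 m and height (world z) of each of spacer1, spacer2, spacer3, spacer4, spacer5, spacer6 below 0.174 m and linear speed of each of spacer1, spacer2, spacer3, spacer4, spacer5, spacer6 below 0.03 m/s and value of joint cover above 0.9 rad), for 0.3 s.
At the end, for the whole second after the job is handed in: Every spacer present rests in the tube (within 6 mm of its axis, its centre below 174 mm), the cover is shut (below 0.1 rad), and the knob is fully home on the shaft (its underside within 3 mm of the shoulder and of the axis, upright within 0.08 rad), all at rest (horizontal distance between each of spacer1, spacer2, spacer3, spacer4, spacer5, spacer6 and tube_mouth below 0.006 m and height (world z) of each of spacer1, spacer2, spacer3, spacer4, spacer5, spacer6 below 0.174 m and linear speed of each of spacer1, spacer2, spacer3, spacer4, spacer5, spacer6 below 0.03 m/s and horizontal distance between knob and shaft_seat below 0.003 m and z of knob in the frame of shaft_seat below 0.003 m and angle between knob's own z axis and vertical below 0.08 rad and value of joint cover below 0.1 rad and linear speed of knob below 0.02 m/s); the robot touches nothing.
It fails at once if the cover is moved more than about 15 degrees towards shut without the knob on its shaft (value of joint cover below 0.95 rad and (horizontal distance between knob and shaft_seat above 0.008 m or z of knob in the frame of shaft_seat above 0.024 m)).
It fails at once if the wire brush is moved by more than 25 mm (distance of brush from where it was at the start of the episode above 0.025 m).
It fails at once if the hammer is moved by more than 25 mm (distance of hammer from where it was at the start of the episode above 0.025 m).
It fails at once if the grinding disc is moved by more than 25 mm (distance of disc from where it was at the start of the episode above 0.025 m).
Of spacer1, spacer2, spacer3, spacer4, spacer5, spacer6 only 4 to 6 are there at a start; the rules pass over those that are not, and their reading is None.
At some moment in a run one of spacer1, spacer2, spacer3, spacer4, spacer5, spacer6 may be knocked a few centimetres aside while the robot is not near it.
It also fails if it takes over 210 s, if anything falls off the work surface, if the arm or the gripper's body presses on something with over 40 N, if the wrist force passes 120 N, or if a joint passes its speed limit or range.

## Working session

There is one attempt and no reset: what is moved stays moved. The work goes in short steps, Python scripts to look and compute and a tool call to move; the robot and the scene stay as the last step left them, time stands still between calls to the robot, and variables do not carry over. Pictures are saved under pics/ and viewed, at most 14 in all, crops included, and the job is handed in when it is done.

Besides the shell and the picture viewer there is one more tool, called after "Request:" in YAML: its name, and indented under it one key for each argument. carry_out: Moves the arm, as the interface text tells. Its arguments: {"type":"object","properties":{"commands":{"type":"array"},"hand":{"type":"number"},"force":{"type":"number"}},"required":["commands"]}

```bash
mkdir -p pics; python3 - <<'E'
from workcell import *
import cv2,numpy as np
o=get_obs();print(o)
for n in ["scene","top"]:
    im=camera(n);cv2.imwrite(f"pics/{n}0.png",im[:,:,::-1]);p=camera_params(n);print(n,p)
E
```

```text
{'clock': 0.0, 'joint_pos': array([ 1.29440747,  0.33288679, -0.0646714 ,  1.46097077,  0.021608  ,
        1.34987025, -0.08844746]), 'joint_velocities': array([6.88236258e-04, 1.70855116e-03, 1.37971281e-03, 6.24859141e-04,
       7.82852000e-05, 1.22712293e-03, 1.82396390e-03]), 'tau': array([ 1.12635303e-05, -6.25442219e+01,  4.93377121e-02, -3.91606236e+01,
        1.63053110e-02,  9.75394563e-03,  5.36119705e-05]), 'position': array([ 0.1568013 , -0.60461985,  0.23049247]), 'ee_rot': array([ 9.91956350e-01,  1.26578364e-01, -1.32367658e-04, -7.07544376e-04]), 'ft_force': array([0.12138623, 0.16430455, 0.44429085]), 'torque': array([ 0.02279952,  0.05932799, -0.00377917]), 'grasp_force': 0.0, 'grip_width': 1.000239467949091}
scene {'mtx': array([[425.71472694,   0.        , 277.40405231],
       [  0.        , 425.71472694, 217.17603021],
       [  0.        ,   0.        ,   1.        ]]), 'R': array([[ 0.61751049,  0.78641874, -0.01504514],
       [ 0.40486489, -0.33419029, -0.85111766],
       [-0.67436282,  0.51948283, -0.52475935]]), 't': array([-0.34358081, -0.07539523,  1.40711725])}
top {'mtx': array([[515.6386946 ,   0.        , 273.50613534],
       [  0.        , 515.6386946 , 214.53890797],
       [  0.        ,   0.        ,   1.        ]]), 'R': array([[-0.01452079, -0.99987408,  0.00640081],
       [-0.98524524,  0.01321599, -0.17063752],
       [ 0.17053144, -0.00878416, -0.98531308]]), 't': array([0.02870603, 0.54676186, 1.3818121 ])}
```

View pics/scene0.png

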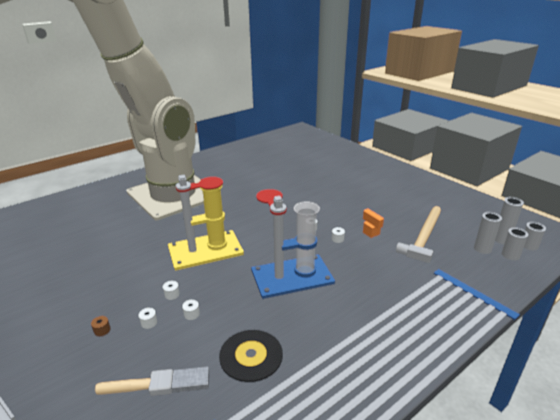

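View pics/top0.png

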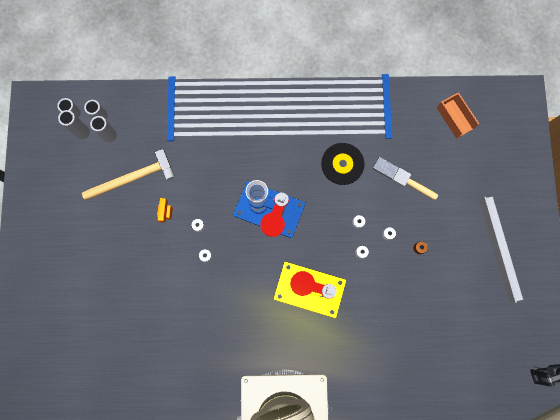

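The scene view shows the blue magazine (tube at about 306,240, shaft at 278,205, lid open at 268,197), the yellow decoy and the orange knob at (372,222). Spacers are at (338,235), (171,290), (148,318) and (191,310), and the brown decoy is at (101,326). The top view shows five spacers, at (197,225), (205,255), (359,221), (390,233) and (362,252). The knob is at (165,210), the tube at (257,190) and the shaft at (282,198).

```bash
cat > h.py <<'E'
from workcell import *
import cv2,numpy as np
from scipy.spatial.transform import Rotation as Ro
def ray(p,u,v,z):
    d=p["R"].T@np.linalg.solve(p["mtx"],[u,v,1.]); c=-p["R"].T@p["t"]
    return c+d*(z-c[2])/d[2]
def proj(p,X):
    q=p["mtx"]@(p["R"]@np.asarray(X,float)+p["t"]); return q[:2]/q[2]
def spacers(im,p,lo=14,hi=200,scale=4):
    "white blobs (bright, unsaturated, compact) -> centre of the dark spot at z=.028"
    hsv=cv2.cvtColor(im,cv2.COLOR_RGB2HSV)
    m=((hsv[...,2]>170)&(hsv[...,1]<40)).astype(np.uint8)
    out=[]
    cs,_=cv2.findContours(m,cv2.RETR_EXTERNAL,cv2.CHAIN_APPROX_NONE)
    for c in cs:
        a=cv2.contourArea(c); (u,v),r=cv2.minEnclosingCircle(c)
        if a<60 or a/(np.pi*r*r)<.6: continue
        out.append((u,v,r,ray(p,u,v,.026)))
    return out
def pose():
    o=get_obs();R=Ro.from_quat(o["ee_rot"]);return o,R
def plan(x,y,z,yaw=None):
    "yaw: direction of the closing line (tool y) in world, mod pi. prints turn first, then shift in turned axes"
    o,R=pose(); M=R.as_matrix(); Y=M[:,1]; cur=np.arctan2(Y[1],Y[0])
    if yaw is None: yaw=cur
    d=(yaw-cur+np.pi/2)%np.pi-np.pi/2
    # desired: z down, y along yaw
    a=cur+d; yv=np.array([np.cos(a),np.sin(a),0]); zv=np.array([0,0,-1.]); xv=np.cross(yv,zv)
    D=np.c_[xv,yv,zv]; rv=(R.inv()*Ro.from_matrix(D)).as_rotvec()
    s=D.T@(np.array([x,y,z])-o["position"])
    print("turn units",np.round(np.degrees(rv)/6,2),"shift units",np.round(s/.04,2),"j7",round(o["joint_pos"][6],2),"TCP",o["position"].round(4),"yaw",round(cur,3))
E
python3 - <<'E'
from h import *
im=cv2.imread("pics/top0.png")[:,:,::-1].copy();p=camera_params("top")
for u,v,r,X in spacers(im,p): print("sp",round(u,1),round(v,1),round(r,1),X.round(4))
hsv=cv2.cvtColor(im,cv2.COLOR_RGB2HSV)
def big(m,box=None):
    cs,_=cv2.findContours(m.astype(np.uint8),0,1); return sorted(cs,key=cv2.contourArea)[::-1]
b=(hsv[...,0]>100)&(hsv[...,0]<125)&(hsv[...,1]>170)&(hsv[...,2]>60); b[:145]=0
c=cv2.convexHull(np.vstack([x for x in big(b) if cv2.contourArea(x)>15])); r=cv2.minAreaRect(c);bx=cv2.boxPoints(r);print("plate",r,bx.round(1))
W=np.array([ray(p,*q,.012) for q in bx]);print(W.round(4),W.mean(0))
red=((hsv[...,0]<6)|(hsv[...,0]>174))&(hsv[...,1]>170)&(hsv[...,2]>90)
for x in big(red)[:3]: 
    print("red",cv2.contourArea(x),cv2.minEnclosingCircle(x))
k=(hsv[...,0]>8)&(hsv[...,0]<18)&(hsv[...,1]>180)&(hsv[...,2]>140); k[:,:140]=0;k[:,185:]=0
c=big(k)[0];r=cv2.minAreaRect(c);print("knob",r)
cv2.imwrite("pics/c0.png",np.hstack([cv2.resize(im[165:240,225:310,::-1],None,fx=5,fy=5,interpolation=2),cv2.resize(im[185:230,145:215,::-1],None,fx=5,fy=5,interpolation=2)]) if 0 else cv2.resize(im[150:270,140:310,::-1],None,fx=4.7,fy=4.7,interpolation=2))
E
```

```text
sp 328.8 290.7 6.8 [ 0.3367 -0.1277  0.026 ]
sp 204.5 255.0 6.1 [0.4394 0.2138 0.026 ]
sp 362.0 251.4 6.2 [ 0.4434 -0.2237  0.026 ]
sp 389.4 233.0 6.1 [ 0.494  -0.3026  0.026 ]
sp 197.0 224.5 6.1 [0.5254 0.2354 0.026 ]
sp 359.0 220.6 6.2 [ 0.5303 -0.219   0.026 ]
sp 281.3 198.7 6.8 [ 0.5959 -0.0017  0.026 ]
sp 97.3 123.0 7.9 [0.8264 0.5268 0.026 ]
sp 91.5 106.5 7.9 [0.877 0.546 0.026]
plate ((268.836181640625, 208.6298828125), (62.985076904296875, 37.9691276550293), 21.124717712402344) [[232.6 215. ]
 [246.3 179.6]
 [305.1 202.3]
 [291.4 237.7]]
[[ 0.5534  0.1368  0.012 ]
 [ 0.6561  0.0974  0.012 ]
 [ 0.5875 -0.0697  0.012 ]
 [ 0.4863 -0.0286  0.012 ]] [0.57081276 0.03395537 0.012     ]
red 491.5 ((273.32794189453125, 219.6254425048828), 16.70941925048828)
red 491.0 ((306.8896179199219, 285.6947937011719), 17.24249267578125)
knob ((167.5, 216.0), (4.0, 3.0), 90.0)
```

View pics/c0.png

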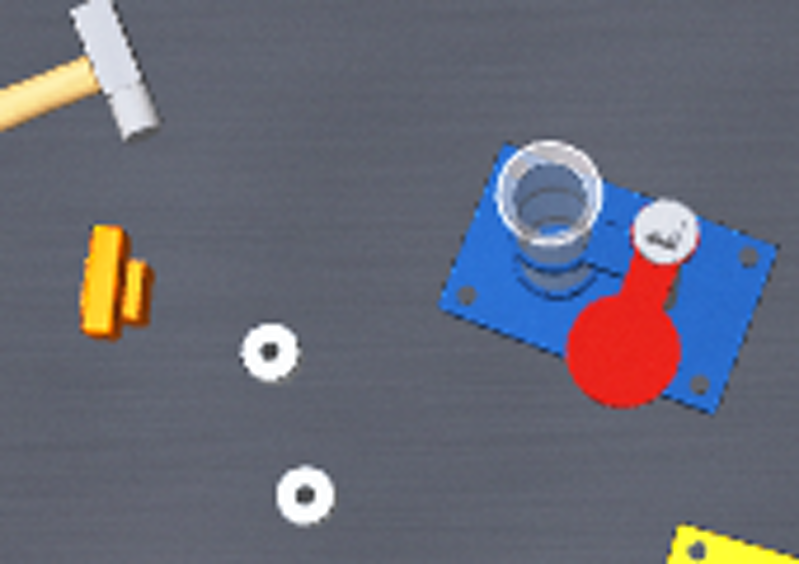

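The crop shows the tube rim centred at full-image (257.2,191.1), the shaft collar at (281.7,199.1) and the lid at (272.6,224.5). The top of the knob's bar is at about (162.3,209.1) and nearly upright in the picture.

```bash
python3 - <<'E'
from h import *
im=cv2.imread("pics/top0.png")[:,:,::-1].copy();p=camera_params("top")
T=ray(p,257.2,191.1,.19);S=ray(p,281.7,199.1,.205);L=ray(p,272.6,224.5,.199)
print("tube",T,"shaft",S,"lid",L,"dist",np.linalg.norm((T-S)[:2]),np.linalg.norm((L-S)[:2]))
a=T-S;b=L-S;print("yaw ts",np.arctan2(a[1],a[0]),"lid",np.arctan2(b[1],b[0]))
K=ray(p,162.3,209.1,.064);print("knob",K)
e=ray(p,140+108/4.7,150+227/4.7,.064)-ray(p,140+100/4.7,150+335/4.7,.064);print("bar",e,np.arctan2(e[1],e[0]))
plan(.4434,-.2237,.25,np.arctan2(-.2237,.4434)+np.pi/2)
E
```

```text
tube [0.58255328 0.06237227 0.19      ] shaft [0.55821457 0.001652   0.205     ] lid [0.49591726 0.02501375 0.199     ] dist 0.06541654065031846 0.06653364035952335
yaw ts 1.1895716038684554 lid 2.782818301368881
knob [0.56334803 0.32548958 0.064     ]
bar [ 0.06390938 -0.00322808  0.        ] -0.05046733102345341
turn units [-0.01  0.    6.89] shift units [  2.11 -11.73  -0.49] j7 -0.09 TCP [ 0.1569 -0.6046  0.2306] yaw -1.317
```

```bash
python3 - <<'E'
from h import *
plan(.4434,-.2237,.27,-.381)
E
```

```text
turn units [-0.01 -0.01 -8.94] shift units [11.5   3.11 -0.99] j7 -0.09 TCP [ 0.1569 -0.6046  0.2306] yaw -1.317
```

Request:
carry_out:
  commands:
    - [[0,0,-0.1,0,0,-0.894],[0,0,-0.1,0,0,-0.894],[0,0,-0.1,0,0,-0.894],[0,0,-0.1,0,0,-0.894],[0,0,-0.1,0,0,-0.894],[0,0,-0.1,0,0,-0.894],[0,0,-0.1,0,0,-0.894],[0,0,-0.1,0,0,-0.894],[0,0,-0.1,0,0,-0.894],[0,0,-0.1,0,0,-0.894],[0.958,0.26,0,0,0,0],[0.958,0.26,0,0,0,0],[0.958,0.26,0,0,0,0],[0.958,0.26,0,0,0,0],[0.958,0.26,0,0,0,0],[0.958,0.26,0,0,0,0],[0.958,0.26,0,0,0,0],[0.958,0.26,0,0,0,0],[0.958,0.26,0,0,0,0],[0.958,0.26,0,0,0,0]]
  hand: -0.5

```text
clock: 1.77
position: [0.3965, -0.286, 0.2712]
ee_rot: [0.828, 0.56, -0.0, 0.0]
ft_force: [1.3, -0.1, -0.3]
grip_width: 0.752
grasp_force: 0.0
```

```bash
python3 - <<'E'
from h import *
plan(.4434,-.2237,.004,-.381)
o=get_obs();print(o["grip_width"],o["joint_pos"],o["joint_velocities"].round(2))
E
```

```text
turn units [-0.  0.  0.] shift units [1.88 0.51 6.68] j7 0.14 TCP [ 0.3965 -0.286   0.2712] yaw -0.381
0.7519024973762132 [ 1.01429913  0.03885864 -0.49159239  1.72481262  0.01906654  1.38266644
  0.13853661] [-0.52  0.02 -0.46 -0.01  0.02 -0.   -0.98]
```

Request:
carry_out:
  commands:
    - [[0.95,0.26,0,0,0,0],[0.95,0.26,0,0,0,0],[0,0,0.8,0,0,0],[0,0,0.8,0,0,0],[0,0,0.8,0,0,0],[0,0,0.8,0,0,0],[0,0,0.8,0,0,0],[0,0,0.8,0,0,0],[0,0,0.8,0,0,0],[0,0,0.6,0,0,0],[0,0,0.3,0,0,0],[0,0,0,0,0,0],[0,0,0,0,0,0]]

```text
clock: 2.85
position: [0.4437, -0.225, 0.0117]
ee_rot: [0.828, 0.561, 0.0, -0.0]
ft_force: [1.1, -0.3, 0.7]
grip_width: 0.751
grasp_force: 0.0
```

```bash
python3 - <<'E'
from h import *
plan(.4434,-.2237,.004,-.381)
cv2.imwrite("pics/w1.png",camera("wrist")[:,:,::-1])
E
```

```text
turn units [-0. -0.  0.] shift units [ 0.03 -0.02  0.19] j7 -0.19 TCP [ 0.4437 -0.225   0.0117] yaw -0.381
```

View pics/w1.png

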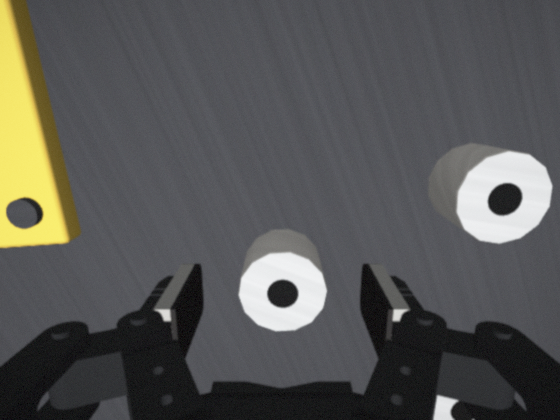

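The wrist view shows the spacer (283,292) midway between the pads, with its neighbours clear.

Request:
carry_out:
  commands:
    - [[0.03,-0.02,0.15,0,0,0],[0,0,0,0,0,0],[0,0,0,0,0,0],[0,0,0,0,0,0],[0,0,0,0,0,0],[0,0,0,0,0,0],[0,0,0,0,0,0],[0,0,0,0,0,0],[0,0,0,0,0,0],[0,0,0,0,0,0]]
  hand: 1
  force: 40

```text
clock: 3.73
position: [0.4436, -0.2238, 0.0061]
ee_rot: [0.828, 0.561, 0.0, 0.001]
ft_force: [-1.2, 0.6, 6.9]
grip_width: 0.382
grasp_force: 39.8
```

```bash
python3 - <<'E'
from h import *
plan(.5826,.0624,.004,-.381)
E
```

```text
turn units [0.01 0.   0.  ] shift units [7.94 0.56 0.05] j7 -0.2 TCP [ 0.4436 -0.2238  0.0061] yaw -0.381
```

Request:
carry_out:
  commands:
    - [[0,0,-0.5,0,0,0],[0,0,-0.9,0,0,0],[0,0,-0.9,0,0,0],[0,0,-0.9,0,0,0],[0,0,-0.9,0,0,0],[0,0,-0.9,0,0,0],[0,0,-0.9,0,0,0],[0,0,-0.8,0,0,0],[0.95,0.07,0,0,0,0],[0.95,0.07,0,0,0,0],[0.95,0.07,0,0,0,0],[0.95,0.07,0,0,0,0],[0.95,0.07,0,0,0,0],[0.95,0.07,0,0,0,0],[0.95,0.07,0,0,0,0],[0.85,0.07,0,0,0,0],[0.44,0,0,0,0,0],[0,0,0,0,0,0],[0,0,0,0,0,0]]

```text
clock: 5.32
position: [0.5819, 0.0641, 0.2731]
ee_rot: [0.827, 0.562, -0.0, -0.0]
ft_force: [-0.4, -0.0, -1.0]
grip_width: 0.386
grasp_force: 40.0
```

```bash
python3 - <<'E'
from h import *
plan(.5826,.0624,.19,-.381)
cv2.imwrite("pics/w2.png",camera("wrist")[:,:,::-1])
E
```

```text
turn units [-0.01 -0.    0.03] shift units [-0.03  0.03  2.08] j7 -0.73 TCP [0.5819 0.0641 0.2731] yaw -0.378
```

View pics/w2.png

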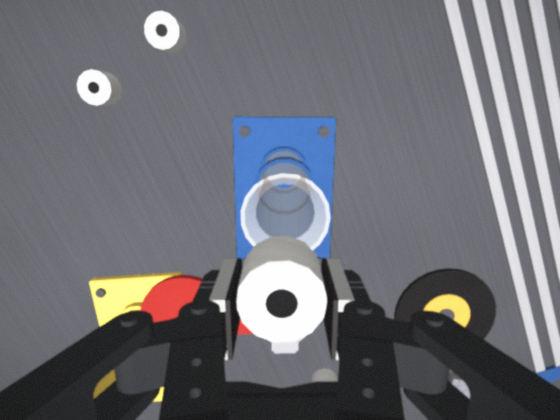

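The wrist view shows the spacer held upright and the tube rim just ahead, centred at about (286.5,215). I'll check that against the top-view estimate.

```bash
python3 - <<'E'
from h import *
p=camera_params("wrist");print(ray(p,286.5,215,.19),ray(p,282,303,.273+.022))
E
```

```text
[0.58618839 0.06217099 0.19      ] [0.58261204 0.06136887 0.295     ]
```

Request:
carry_out:
  commands:
    - [[-0.03,0.03,0.5,0,0,0],[0,0,0.6,0,0,0],[0,0,0.4,0,0,0],[0,0,0.3,0,0,0],[0,0,0.2,0,0,0],[0,0,0.1,0,0,0],[0,0,0,0,0,0],[0,0,0,0,0,0],[0,0,0,0,0,0]]

```text
clock: 6.12
position: [0.5831, 0.0614, 0.1903]
ee_rot: [0.828, 0.56, 0.001, 0.0]
ft_force: [-0.4, -0.1, -0.5]
grip_width: 0.384
grasp_force: 39.9
```

Request:
carry_out:
  commands:
    - [[0,0,0,0,0,0],[0,0,0,0,0,0],[0,0,0,0,0,0],[0,0,0,0,0,0],[0,0,0,0,0,0],[0,0,-0.5,0,0,0],[0,0,-0.8,0,0,0],[0,0,-0.8,0,0,0],[0,0,0,0,0,0]]
  hand: -0.5

```text
clock: 6.87
position: [0.5847, 0.0623, 0.2796]
ee_rot: [0.828, 0.561, 0.004, 0.002]
ft_force: [0.9, 0.2, 0.4]
grip_width: 0.754
grasp_force: 0.0
```

```bash
python3 - <<'E'
from h import *
im=camera("top");cv2.imwrite("pics/t2.png",im[:,:,::-1])
for u,v,r,X in spacers(im,camera_params("top")): print("sp",round(u,1),round(v,1),round(r,1),X.round(4))
w=camera("wrist");cv2.imwrite("pics/w3.png",w[:,:,::-1])
plan(.5303,-.219,.25,-.381)
E
```

```text
sp 204.5 255.0 6.1 [0.4395 0.2138 0.026 ]
sp 389.5 232.5 6.0 [ 0.4954 -0.303   0.026 ]
sp 197.0 224.3 6.0 [0.5258 0.2355 0.026 ]
sp 358.8 220.7 6.0 [ 0.5299 -0.2185  0.026 ]
sp 97.6 122.9 7.7 [0.8267 0.5262 0.026 ]
sp 250.0 128.0 21.5 [0.8059 0.0852 0.026 ]
sp 91.5 106.5 7.6 [0.877 0.546 0.026]
turn units [ 0.02 -0.01  0.  ] shift units [-7.    1.38  0.61] j7 -0.73 TCP [0.5833 0.0616 0.2745] yaw -0.381
```

View pics/w3.png

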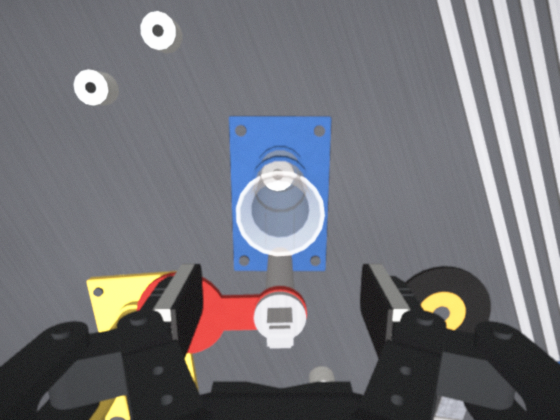

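The wrist view shows the first spacer at the bottom of the tube (280,173), the shaft at (280,315) and the cover still open. Next is the spacer at (0.530,-0.219).

Request:
carry_out:
  commands:
    - [[-0.875,0.17,0,0,0,0],[-0.875,0.17,0,0,0,0],[-0.875,0.17,0,0,0,0],[-0.875,0.17,0,0,0,0],[-0.875,0.17,0,0,0,0],[-0.875,0.17,0,0,0,0],[-0.875,0.17,0,0,0,0],[-0.875,0.17,0,0,0,0],[0,0,0,0,0,0],[0,0,0.8,0,0,0],[0,0,0.9,0,0,0],[0,0,0.9,0,0,0],[0,0,0.9,0,0,0],[0,0,0.9,0,0,0],[0,0,0.9,0,0,0],[0,0,0.7,0,0,0],[0,0,0.4,0,0,0],[0,0,0.2,0,0,0],[0,0,0,0,0,0]]

```text
clock: 8.55
position: [0.5275, -0.218, 0.007]
ee_rot: [0.828, 0.561, -0.001, -0.002]
ft_force: [-0.0, -0.4, 1.4]
grip_width: 0.747
grasp_force: 0.0
```

```bash
python3 - <<'E'
from h import *
plan(.53,-.2187,.008,-.381)
im=camera("wrist");p=camera_params("wrist")
for u,v,r,X in spacers(im,p): print("sp",round(u,1),round(v,1),round(r,1),ray(p,u,v,.028).round(4))
E
```

```text
turn units [-0.04 -0.    0.  ] shift units [ 0.01  0.06 -0.03] j7 -0.32 TCP [ 0.5275 -0.218   0.007 ] yaw -0.38
sp 289.2 288.0 53.2 [ 0.5336 -0.2162  0.028 ]
```

Request:
carry_out:
  commands:
    - [[0.03,0.07,-0.02,-0.03,0,0],[0,0,0,0,0,0],[0,0,0,0,0,0],[0,0,0,0,0,0],[0,0,0,0,0,0],[0,0,0,0,0,0],[0,0,0,0,0,0],[0,0,-0.4,0,0,0],[0,0,-0.9,0,0,0],[0,0,-0.9,0,0,0],[0,0,-0.9,0,0,0],[0,0,-0.9,0,0,0],[0,0,-0.9,0,0,0],[0,0,-0.9,0,0,0],[0,0,-0.6,0,0,0],[0,0,-0.3,0,0,0],[0,0,0,0,0,0]]
  hand: 1

```text
clock: 10.02
position: [0.5325, -0.2186, 0.2814]
ee_rot: [0.828, 0.561, 0.002, 0.004]
ft_force: [-0.3, -0.2, -0.9]
grip_width: 0.38
grasp_force: 39.9
```

```bash
python3 - <<'E'
from h import *
plan(.5832,.062,.27,-.381)
E
```

```text
turn units [0.08 0.01 0.  ] shift units [ 6.98 -1.43  0.29] j7 -0.19 TCP [ 0.5325 -0.2186  0.2814] yaw -0.381
```

Request:
carry_out:
  commands:
    - [[0.87,-0.17,0,0,0,0],[0.87,-0.18,0,0,0,0],[0.87,-0.18,0,0,0,0],[0.87,-0.18,0,0,0,0],[0.87,-0.18,0,0,0,0],[0.87,-0.18,0,0,0,0],[0.87,-0.18,0,0,0,0],[0.87,-0.18,0,0,0,0],[0,0,0,0,0,0],[0,0,0.6,0,0,0],[0,0,0.6,0,0,0],[0,0,0.4,0,0,0],[0,0,0.2,0,0,0],[0,0,0,0,0,0],[0,0,0,0,0,0],[0,0,0,0,0,0]]

```text
clock: 11.35
position: [0.5824, 0.0613, 0.2067]
ee_rot: [0.828, 0.56, 0.001, 0.002]
ft_force: [0.4, -0.2, -0.3]
grip_width: 0.378
grasp_force: 39.9
```

```bash
python3 - <<'E'
from h import *
plan(.5832,.062,.19,-.381)
E
```

```text
turn units [ 0.04 -0.01  0.  ] shift units [0.02 0.01 0.42] j7 -0.75 TCP [0.5824 0.0613 0.2067] yaw -0.381
```

Request:
carry_out:
  commands:
    - [[0.02,0,0.3,0,0,0],[0,0,0.12,0,0,0],[0,0,0,0,0,0],[0,0,0,0,0,0]]

```text
clock: 11.68
position: [0.5824, 0.0625, 0.1888]
ee_rot: [0.828, 0.561, 0.001, 0.001]
ft_force: [2.2, 3.2, -3.5]
grip_width: 0.378
grasp_force: 39.9
```

Request:
carry_out:
  commands:
    - [[0,0,0,0,0,0],[0,0,0,0,0,0],[0,0,0,0,0,0],[0,0,0,0,0,0],[0,0,0,0,0,0],[0,0,-0.5,0,0,0],[0,0,-0.8,0,0,0],[0,0,-0.8,0,0,0],[0,0,0,0,0,0],[0,0,0,0,0,0]]
  hand: -0.5

```text
clock: 12.52
position: [0.5829, 0.0623, 0.275]
ee_rot: [0.828, 0.56, 0.002, 0.002]
ft_force: [0.4, -0.2, -0.3]
grip_width: 0.747
grasp_force: 0.0
```

```bash
cat >> h.py <<'E'
def tops():
    im=camera("top")
    for u,v,r,X in spacers(im,camera_params("top")):
        if r<7: print("sp",round(u,1),round(v,1),X.round(4))
def dots():
    "dark spots seen through the tube from the wrist camera"
    cv2.imwrite("pics/wd.png",camera("wrist")[120:280,200:370,::-1])
E
python3 - <<'E'
from h import *
tops();dots()
plan(.4950,-.3028,.008,-.381)
E
```

```text
sp 204.5 255.0 [0.4395 0.2138 0.026 ]
sp 389.5 232.5 [ 0.4954 -0.303   0.026 ]
sp 197.0 224.5 [0.5254 0.2354 0.026 ]
turn units [0.03 0.01 0.  ] shift units [-9.27  1.37  6.61] j7 -0.73 TCP [0.5818 0.0618 0.2725] yaw -0.381
```

View pics/wd.png

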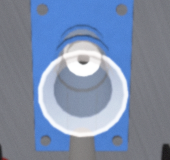

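The crop shows a dark spot on the stack, now closer to the rim (85,58), so two spacers are in. Next is the spacer at (0.495,-0.303).

Request:
carry_out:
  commands:
    - [[-0.93,0.14,0,0,0,0],[-0.93,0.14,0,0,0,0],[-0.93,0.14,0,0,0,0],[-0.93,0.14,0,0,0,0],[-0.93,0.14,0,0,0,0],[-0.93,0.14,0,0,0,0],[-0.93,0.14,0,0,0,0],[-0.93,0.14,0,0,0,0],[-0.93,0.14,0,0,0,0],[-0.9,0.11,0,0,0,0],[0,0,0,0,0,0],[0,0,0.8,0,0,0],[0,0,0.9,0,0,0],[0,0,0.9,0,0,0],[0,0,0.9,0,0,0],[0,0,0.9,0,0,0],[0,0,0.9,0,0,0],[0,0,0.7,0,0,0],[0,0,0.4,0,0,0],[0,0,0.2,0,0,0]]

```text
clock: 14.28
position: [0.4936, -0.3014, 0.0054]
ee_rot: [0.828, 0.561, -0.0, -0.001]
ft_force: [0.3, 0.1, 0.4]
grip_width: 0.749
grasp_force: 0.0
```

```bash
python3 - <<'E'
from h import *
im=camera("wrist");p=camera_params("wrist")
for u,v,r,X in spacers(im,p): print("sp",round(u,1),round(v,1),round(r,1),ray(p,u,v,.028).round(4))
plan(.495,-.3028,.008,-.381)
E
```

```text
sp 286.5 292.5 53.8 [ 0.4977 -0.2991  0.028 ]
turn units [-0.02 -0.01  0.01] shift units [-0.02  0.04 -0.06] j7 -0.15 TCP [ 0.4938 -0.3015  0.0055] yaw -0.38
```

Request:
carry_out:
  commands:
    - [[0,0.04,-0.05,0,0,0],[0,0,0,0,0,0],[0,0,0,0,0,0],[0,0,0,0,0,0],[0,0,0,0,0,0],[0,0,0,0,0,0],[0,0,0,0,0,0],[0,0,-0.4,0,0,0],[0,0,-0.9,0,0,0],[0,0,-0.9,0,0,0],[0,0,-0.9,0,0,0],[0,0,-0.9,0,0,0],[0,0,-0.9,0,0,0],[0,0,-0.9,0,0,0],[0,0,-0.6,0,0,0],[0,0,-0.3,0,0,0],[0,0,0,0,0,0]]
  hand: 1

```text
clock: 15.75
position: [0.4976, -0.3035, 0.2824]
ee_rot: [0.828, 0.56, 0.002, 0.004]
ft_force: [0.3, 0.8, -1.1]
grip_width: 0.379
grasp_force: 39.9
```

Request:
carry_out:
  commands:
    - [[0.93,-0.14,0,0,0,0],[0.93,-0.14,0,0,0,0],[0.93,-0.14,0,0,0,0],[0.93,-0.14,0,0,0,0],[0.93,-0.14,0,0,0,0],[0.93,-0.14,0,0,0,0],[0.93,-0.14,0,0,0,0],[0.93,-0.14,0,0,0,0],[0.93,-0.14,0,0,0,0],[0.9,-0.15,0,0,0,0],[0,0,0,0,0,0],[0,0,0.6,0,0,0],[0,0,0.6,0,0,0],[0,0,0.3,0,0,0],[0,0,0,0,0,0],[0,0,0,0,0,0],[0,0,0,0,0,0]]

```text
clock: 17.17
position: [0.5826, 0.062, 0.2199]
ee_rot: [0.828, 0.56, 0.001, 0.001]
ft_force: [0.4, -0.6, 0.1]
grip_width: 0.38
grasp_force: 39.9
```

```bash
python3 - <<'E'
from h import *
plan(.5832,.062,.19,-.381)
E
```

```text
turn units [ 0.04 -0.    0.  ] shift units [0.01 0.01 0.75] j7 -0.75 TCP [0.5826 0.062  0.2199] yaw -0.381
```

Request:
carry_out:
  commands:
    - [[0.01,0,0.4,0,0,0],[0,0,0.3,0,0,0],[0,0,0.03,0,0,0],[0,0,0,0,0,0],[0,0,0,0,0,0]]

```text
clock: 17.58
position: [0.5826, 0.0623, 0.1906]
ee_rot: [0.828, 0.561, 0.001, 0.001]
ft_force: [0.3, 0.6, -1.1]
grip_width: 0.376
grasp_force: 39.9
```

Request:
carry_out:
  commands:
    - [[0,0,0,0,0,0],[0,0,0,0,0,0],[0,0,0,0,0,0],[0,0,0,0,0,0],[0,0,0,0,0,0],[0,0,-0.5,0,0,0],[0,0,-0.8,0,0,0],[0,0,-0.8,0,0,0],[0,0,0,0,0,0],[0,0,0,0,0,0]]
  hand: -0.5

```text
clock: 18.42
position: [0.583, 0.0628, 0.2758]
ee_rot: [0.828, 0.561, 0.002, 0.002]
ft_force: [0.4, -0.2, -1.4]
grip_width: 0.753
grasp_force: 0.0
```

```bash
python3 - <<'E'
from h import *
tops()
plan(.4394,.2138,.008,-.381)
plan(.5256,.2354,.008,-.381)
E
```

```text
sp 204.5 255.0 [0.4395 0.2138 0.026 ]
sp 197.0 224.5 [0.5254 0.2354 0.026 ]
turn units [ 0.04 -0.    0.  ] shift units [ 2.18 -4.73  6.66] j7 -0.74 TCP [0.5824 0.0624 0.2742] yaw -0.381
turn units [ 0.04 -0.    0.  ] shift units [ 3.49 -2.93  6.66] j7 -0.74 TCP [0.5824 0.0624 0.2742] yaw -0.381
```

Request:
carry_out:
  commands:
    - [[0.7,-0.586,0,0,0,0],[0.7,-0.586,0,0,0,0],[0.7,-0.586,0,0,0,0],[0.7,-0.586,0,0,0,0],[0.7,-0.586,0,0,0,0],[0,0,0,0,0,0],[0,0,0.8,0,0,0],[0,0,0.9,0,0,0],[0,0,0.9,0,0,0],[0,0,0.9,0,0,0],[0,0,0.9,0,0,0],[0,0,0.9,0,0,0],[0,0,0.7,0,0,0],[0,0,0.4,0,0,0],[0,0,0.2,0,0,0],[0,0,0,0,0,0]]

```text
clock: 19.8
position: [0.5246, 0.2347, 0.0072]
ee_rot: [0.828, 0.561, -0.001, 0.001]
ft_force: [0.0, -0.6, 0.1]
grip_width: 0.75
grasp_force: 0.0
```

```bash
python3 - <<'E'
from h import *
im=camera("wrist");p=camera_params("wrist")
for u,v,r,X in spacers(im,p): print("sp",round(u,1),round(v,1),round(r,1),ray(p,u,v,.028).round(4))
plan(.5256,.2354,.008,-.381)
E
```

```text
sp 285.7 297.5 45.7 [0.5278 0.2343 0.028 ]
turn units [0.02 0.01 0.  ] shift units [ 0.   -0.    0.02] j7 -1.23 TCP [0.5256 0.2353 0.0089] yaw -0.381
```

Request:
carry_out:
  commands:
    - [[0,0,0,0,0,0],[0,0,0,0,0,0],[0,0,0,0,0,0],[0,0,0,0,0,0],[0,0,0,0,0,0],[0,0,0,0,0,0],[0,0,0,0,0,0],[0,0,-0.4,0,0,0],[0,0,-0.9,0,0,0],[0,0,-0.9,0,0,0],[0,0,-0.9,0,0,0],[0,0,-0.9,0,0,0],[0,0,-0.9,0,0,0],[0,0,-0.9,0,0,0],[0,0,-0.6,0,0,0],[0,0,-0.3,0,0,0],[0,0,0,0,0,0]]
  hand: 1

```text
clock: 21.27
position: [0.5262, 0.2366, 0.2806]
ee_rot: [0.828, 0.56, 0.003, 0.002]
ft_force: [0.5, -0.3, -0.3]
grip_width: 0.383
grasp_force: 40.0
```

Request:
carry_out:
  commands:
    - [[-0.7,0.586,0,0,0,0],[-0.7,0.586,0,0,0,0],[-0.7,0.586,0,0,0,0],[-0.7,0.586,0,0,0,0],[-0.69,0.586,0,0,0,0],[0,0,0,0,0,0],[0,0,0.6,0,0,0],[0,0,0.6,0,0,0],[0,0,0.3,0,0,0],[0,0,0,0,0,0],[0,0,0,0,0,0],[0,0,0,0,0,0]]

```text
clock: 22.27
position: [0.5828, 0.0631, 0.2188]
ee_rot: [0.828, 0.561, 0.001, 0.001]
ft_force: [0.1, -0.1, -0.8]
grip_width: 0.377
grasp_force: 40.0
```

```bash
python3 - <<'E'
from h import *
plan(.5832,.062,.19,-.381)
E
```

```text
turn units [ 0.04 -0.    0.01] shift units [-0.02  0.02  0.72] j7 -0.76 TCP [0.5828 0.0631 0.2188] yaw -0.38
```

Request:
carry_out:
  commands:
    - [[-0.02,0.02,0.4,0,0,0],[0,0,0.3,0,0,0],[0,0,0.02,0,0,0],[0,0,0,0,0,0],[0,0,0,0,0,0]]

```text
clock: 22.68
position: [0.5831, 0.0618, 0.1896]
ee_rot: [0.828, 0.561, 0.001, 0.001]
ft_force: [1.0, 0.2, -0.8]
grip_width: 0.381
grasp_force: 40.1
```

Request:
carry_out:
  commands:
    - [[0,0,0,0,0,0],[0,0,0,0,0,0],[0,0,0,0,0,0],[0,0,0,0,0,0],[0,0,0,0,0,0],[0,0,-0.5,0,0,0],[0,0,-0.8,0,0,0],[0,0,-0.8,0,0,0],[0,0,0,0,0,0],[0,0,0,0,0,0]]
  hand: -0.5

```text
clock: 23.52
position: [0.5836, 0.062, 0.275]
ee_rot: [0.828, 0.56, 0.002, 0.002]
ft_force: [-0.0, 0.1, -0.9]
grip_width: 0.748
grasp_force: 0.0
```

```bash
python3 - <<'E'
from h import *
tops()
plan(.4394,.2138,.008,-.381)
E
```

```text
sp 204.5 255.0 [0.4395 0.2138 0.026 ]
turn units [ 0.04 -0.    0.  ] shift units [ 2.19 -4.75  6.63] j7 -0.74 TCP [0.583  0.0617 0.2734] yaw -0.381
```

Request:
carry_out:
  commands:
    - [[0.365,-0.792,0,0,0,0],[0.365,-0.792,0,0,0,0],[0.365,-0.792,0,0,0,0],[0.365,-0.792,0,0,0,0],[0.365,-0.792,0,0,0,0],[0.365,-0.792,0,0,0,0],[0,0,0,0,0,0],[0,0,0.8,0,0,0],[0,0,0.9,0,0,0],[0,0,0.9,0,0,0],[0,0,0.9,0,0,0],[0,0,0.9,0,0,0],[0,0,0.9,0,0,0],[0,0,0.7,0,0,0],[0,0,0.4,0,0,0],[0,0,0.2,0,0,0],[0,0,0,0,0,0]]

```text
clock: 24.98
position: [0.4381, 0.2127, 0.0065]
ee_rot: [0.828, 0.561, -0.001, 0.001]
ft_force: [-0.0, -0.3, 0.1]
grip_width: 0.747
grasp_force: 0.0
```

```bash
python3 - <<'E'
from h import *
im=camera("wrist");p=camera_params("wrist")
for u,v,r,X in spacers(im,p): print("sp",round(u,1),round(v,1),round(r,1),ray(p,u,v,.028).round(4))
plan(.4394,.2138,.008,-.381)
E
```

```text
sp 286.2 286.1 53.2 [0.4433 0.2169 0.028 ]
turn units [0.01 0.01 0.01] shift units [ 0.02  0.   -0.  ] j7 -1.25 TCP [0.439  0.2132 0.008 ] yaw -0.38
```

Request:
carry_out:
  commands:
    - [[0.02,0,0,0,0,0],[0,0,0,0,0,0],[0,0,0,0,0,0],[0,0,0,0,0,0],[0,0,0,0,0,0],[0,0,0,0,0,0],[0,0,0,0,0,0],[0,0,-0.4,0,0,0],[0,0,-0.9,0,0,0],[0,0,-0.9,0,0,0],[0,0,-0.9,0,0,0],[0,0,-0.9,0,0,0],[0,0,-0.9,0,0,0],[0,0,-0.9,0,0,0],[0,0,-0.6,0,0,0],[0,0,-0.3,0,0,0],[0,0,0,0,0,0]]
  hand: 1

```text
clock: 26.45
position: [0.4401, 0.215, 0.2792]
ee_rot: [0.828, 0.56, 0.003, 0.002]
ft_force: [0.8, 0.9, -0.5]
grip_width: 0.387
grasp_force: 40.0
```

Request:
carry_out:
  commands:
    - [[-0.365,0.792,0,0,0,0],[-0.365,0.792,0,0,0,0],[-0.365,0.792,0,0,0,0],[-0.365,0.792,0,0,0,0],[-0.365,0.792,0,0,0,0],[-0.365,0.792,0,0,0,0],[0,0,0,0,0,0],[0,0,0.6,0,0,0],[0,0,0.6,0,0,0],[0,0,0.3,0,0,0],[0,0,0,0,0,0],[0,0,0,0,0,0],[0,0,0,0,0,0]]

```text
clock: 27.53
position: [0.5836, 0.0627, 0.2181]
ee_rot: [0.828, 0.561, 0.001, 0.002]
ft_force: [-0.3, 0.5, -0.4]
grip_width: 0.381
grasp_force: 40.1
```

```bash
python3 - <<'E'
from h import *
plan(.5832,.062,.19,-.381)
E
```

```text
turn units [ 0.04 -0.    0.  ] shift units [-0.02 -0.    0.7 ] j7 -0.76 TCP [0.5836 0.0627 0.2181] yaw -0.38
```

Request:
carry_out:
  commands:
    - [[-0.02,0,0.4,0,0,0],[0,0,0.28,0,0,0],[0,0,0.02,0,0,0],[0,0,0,0,0,0],[0,0,0,0,0,0]]

```text
clock: 27.95
position: [0.5832, 0.0618, 0.1898]
ee_rot: [0.828, 0.561, 0.001, 0.001]
ft_force: [0.3, 0.4, -0.7]
grip_width: 0.382
grasp_force: 40.4
```

Request:
carry_out:
  commands:
    - [[0,0,0,0,0,0],[0,0,0,0,0,0],[0,0,0,0,0,0],[0,0,0,0,0,0],[0,0,0,0,0,0],[0,0,-0.5,0,0,0],[0,0,-0.8,0,0,0],[0,0,-0.8,0,0,0],[0,0,0,0,0,0],[0,0,0,0,0,0]]
  hand: -0.5

```text
clock: 28.78
position: [0.5836, 0.0621, 0.275]
ee_rot: [0.828, 0.561, 0.002, 0.002]
ft_force: [0.2, -0.4, -0.8]
grip_width: 0.749
grasp_force: 0.0
```

```bash
python3 - <<'E'
from h import *
s=camera("scene");cv2.imwrite("pics/s5.png",np.vstack([cv2.resize(s[180:300,230:430,::-1],None,fx=3,fy=3)]))
tops()
w=camera("wrist");p=camera_params("wrist")
cv2.imwrite("pics/w5.png",w[:,:,::-1])
# approach the knob: closing line across the bar
plan(.5633,.3255,.27,-.0505+np.pi/2)
print(get_obs()["joint_pos"].round(2))
E
```

```text
turn units [ 0.02 -0.   11.84] shift units [-0.81 -6.57  0.05] j7 -0.74 TCP [0.5824 0.0614 0.2721] yaw -0.381
[ 0.49  0.33 -0.85  1.47  0.25  1.44 -0.74]
```

View pics/s5.png

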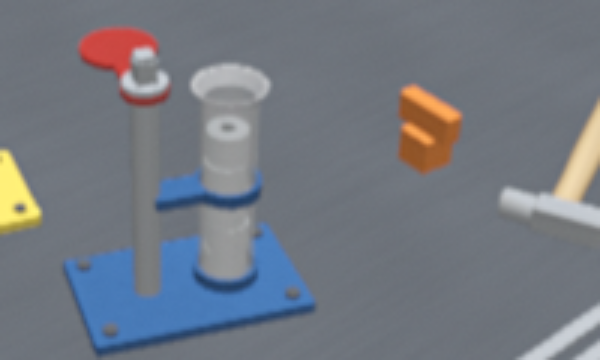

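View pics/w5.png

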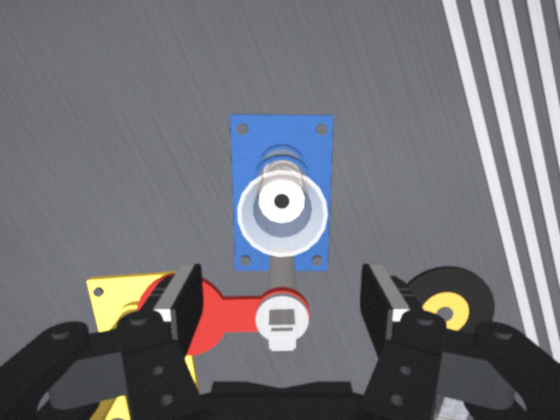

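The scene crop shows a stack of five in the tube. The wrist view shows the top spacer inside the tube (282,201) and the cover still open. I'll move over the shaft and measure it closely before fetching the knob.

Request:
carry_out:
  commands:
    - [[-0.8,0,0,0,0,0],[-0.85,0,0,0,0,0],[0,0,0,0,0,0],[0,0,0,0,0,0],[0,0,0,0,0,0],[0,0,0,0,0,0]]

```text
clock: 29.43
position: [0.5582, 0.0015, 0.2727]
ee_rot: [0.828, 0.561, 0.001, 0.001]
ft_force: [-0.6, 0.8, -0.3]
grip_width: 0.752
grasp_force: 0.0
```

```bash
python3 - <<'E'
from h import *
import pickle
p=camera_params("wrist");w=camera("wrist");o=get_obs();pickle.dump((p,w,o["position"],o["ee_rot"]),open("shaft.pkl","wb"))
print(o["position"],proj(p,[.5582,.0017,.205]),proj(p,[.5582,.0017,.227]))
cv2.imwrite("pics/sh.png",cv2.resize(w[120:270,180:380,::-1],None,fx=4,fy=4,interpolation=2))
E
```

```text
[0.55826013 0.00164047 0.2727914 ] [279.53367989 224.23356563] [279.44321256 236.87221953]
```

View pics/sh.png

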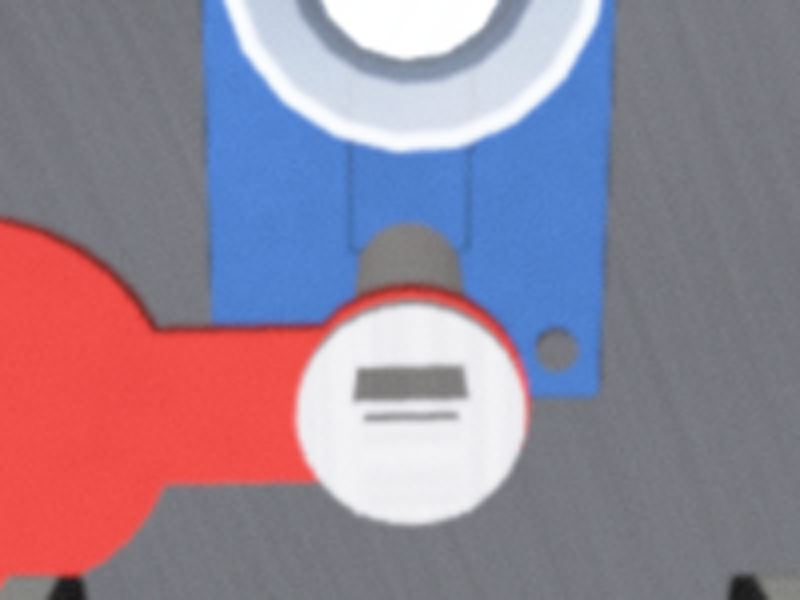

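The collar is centred at image (283,223), with the shaft's sides at about -0.02 rad to the tool axes. I'll view the bar of the knob from the same relative pose, 68 mm above it, so the camera bias cancels.

```bash
python3 - <<'E'
from h import *
plan(.5633,.3255,.132,-.0505+np.pi/2)
E
```

```text
turn units [ 0.02 -0.02 11.86] shift units [-0.28 -8.09  3.52] j7 -0.61 TCP [0.5583 0.0016 0.2728] yaw -0.379
```

Request:
carry_out:
  commands:
    - [[0,0,0,0,0,0.988],[0,0,0,0,0,0.988],[0,0,0,0,0,0.988],[0,0,0,0,0,0.988],[0,0,0,0,0,0.988],[0,0,0,0,0,0.988],[0,0,0,0,0,0.988],[0,0,0,0,0,0.988],[0,0,0,0,0,0.988],[0,0,0,0,0,0.988],[0,0,0,0,0,0.988],[0,0,0,0,0,0.988]]

```text
clock: 30.48
position: [0.5584, 0.0016, 0.2729]
ee_rot: [1.0, -0.027, 0.001, 0.0]
ft_force: [0.5, -1.0, 0.1]
grip_width: 0.75
grasp_force: 0.0
```

Request:
carry_out:
  commands:
    - [[-0.03,-0.9,0,0,0,0],[-0.03,-0.9,0,0,0,0],[-0.03,-0.9,0,0,0,0],[-0.03,-0.9,0,0,0,0],[-0.03,-0.9,0,0,0,0],[-0.03,-0.9,0,0,0,0],[-0.03,-0.9,0,0,0,0],[-0.03,-0.9,0,0,0,0],[-0.03,-0.89,0,0,0,0],[0,0,0.7,0,0,0],[0,0,0.9,0,0,0],[0,0,0.9,0,0,0],[0,0,0.7,0,0,0],[0,0,0.32,0,0,0],[0,0,0,0,0,0],[0,0,0,0,0,0],[0,0,0,0,0,0],[0,0,0,0,0,0]]

```text
clock: 31.98
position: [0.5654, 0.3249, 0.1343]
ee_rot: [1.0, -0.026, 0.003, -0.0]
ft_force: [-0.2, 0.6, 0.4]
grip_width: 0.75
grasp_force: 0.0
```

```bash
python3 - <<'E'
from h import *
plan(.5633,.3255,.05,-.0505+np.pi/2)
p=camera_params("wrist");w=camera("wrist")
cv2.imwrite("pics/kn.png",cv2.resize(w[100:340,130:430,::-1],None,fx=2.6,fy=2.5,interpolation=2))
print(get_obs()["position"],get_obs()["joint_pos"].round(2))
E
```

```text
turn units [-0.01 -0.05 -0.01] shift units [-0.05 -0.01  2.11] j7 -2.47 TCP [0.5654 0.3249 0.1343] yaw -1.622
[0.56537139 0.32464056 0.13396374] [-0.06  0.56 -0.75  1.48  0.4   1.25 -2.47]
```

View pics/kn.png

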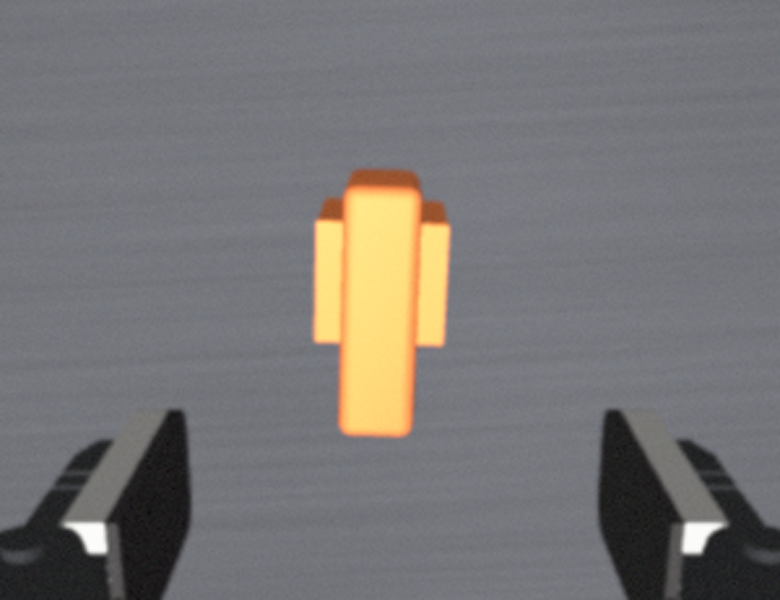

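The bar of the knob is centred at about image (276,225), 4 mm to tool -y and 1 mm to -x of where the collar appeared, and tilted by 0.02 rad. I'll correct for that and grasp.

Request:
carry_out:
  commands:
    - [[-0.03,-0.1,0.3,0,0,0.1],[0,0,0.6,0,0,0],[0,0,0.6,0,0,0],[0,0,0.5,0,0,0],[0,0,0.3,0,0,0],[0,0,0.08,0,0,0],[0,0,0,0,0,0],[0,0,0,0,0,0]]

```text
clock: 32.7
position: [0.5643, 0.3285, 0.0378]
ee_rot: [1.0, -0.031, 0.002, 0.0]
ft_force: [0.3, 0.2, 0.0]
grip_width: 0.748
grasp_force: 0.0
```

Request:
carry_out:
  commands:
    - [[0,0,0,0,0,0],[0,0,0,0,0,0],[0,0,0,0,0,0],[0,0,0,0,0,0],[0,0,0,0,0,0],[0,0,0,0,0,0],[0,0,0,0,0,0],[0,0,0,0,0,0],[0,0,0,0,0,0],[0,0,0,0,0,0],[0,0,0,0,0,0],[0,0,0,0,0,0]]
  hand: 1
  force: 60

```text
clock: 33.7
position: [0.5642, 0.3282, 0.0375]
ee_rot: [1.0, -0.031, 0.002, 0.0]
ft_force: [0.2, -0.8, 5.9]
grip_width: 0.196
grasp_force: 59.6
```

```bash
python3 - <<'E'
from h import *
plan(.5586,.0014,.3,-.365)
E
```

```text
turn units [  0.03  -0.03 -12.11] shift units [-7.68  2.78 -6.56] j7 -2.53 TCP [0.5642 0.3282 0.0375] yaw -1.633
```

Request:
carry_out:
  commands:
    - [[0,0,-0.4,0,0,0],[0,0,-0.9,0,0,0],[0,0,-0.9,0,0,0],[0,0,-0.9,0,0,0],[0,0,-0.9,0,0,0],[0,0,-0.9,0,0,0],[0,0,-0.9,0,0,0],[0,0,-0.76,0,0,0],[0,0,0,0,0,0]]

```text
clock: 34.45
position: [0.5638, 0.3298, 0.3071]
ee_rot: [1.0, -0.031, 0.005, -0.002]
ft_force: [0.6, 0.2, -0.7]
grip_width: 0.201
grasp_force: 58.9
```

Request:
carry_out:
  commands:
    - [[0,0,0,0,0,-0.93],[0,0,0,0,0,-0.93],[0,0,0,0,0,-0.93],[0,0,0,0,0,-0.93],[0,0,0,0,0,-0.93],[0,0,0,0,0,-0.93],[0,0,0,0,0,-0.93],[0,0,0,0,0,-0.93],[0,0,0,0,0,-0.93],[0,0,0,0,0,-0.93],[0,0,0,0,0,-0.93],[0,0,0,0,0,-0.93],[0,0,0,0,0,-0.93],[0,0,0,0,0,0],[0,0,0,0,0,0]]

```text
clock: 35.7
position: [0.5629, 0.3281, 0.2993]
ee_rot: [0.825, 0.565, 0.001, 0.001]
ft_force: [0.1, -0.1, -2.0]
grip_width: 0.199
grasp_force: 58.8
```

Request:
carry_out:
  commands:
    - [[-0.85,0.31,0,0,0,0],[-0.85,0.31,0,0,0,0],[-0.85,0.31,0,0,0,0],[-0.85,0.31,0,0,0,0],[-0.85,0.31,0,0,0,0],[-0.85,0.31,0,0,0,0],[-0.85,0.31,0,0,0,0],[-0.85,0.31,0,0,0,0],[-0.85,0.3,0,0,0,0],[0,0,0,0,0,0],[0,0,0,0,0,0],[0,0,0,0,0,0],[0,0,0,0,0,0],[0,0,0,0,0,0]]

```text
clock: 36.87
position: [0.5571, 0.0044, 0.2997]
ee_rot: [0.824, 0.567, 0.001, 0.001]
ft_force: [-1.0, -0.2, -0.3]
grip_width: 0.197
grasp_force: 58.9
```

```bash
python3 - <<'E'
from h import *
plan(.5586,.0014,.267,-.365)
w=camera("wrist");s=camera("scene")
cv2.imwrite("pics/k3.png",np.hstack([w[:,:,::-1][60:420,100:480],cv2.resize(s[150:270,220:360,::-1],(420,360))]))
E
```

```text
turn units [ 0.03 -0.   -0.  ] shift units [-0.06  0.06  0.82] j7 -0.63 TCP [0.5571 0.0044 0.2997] yaw -0.365
```

View pics/k3.png

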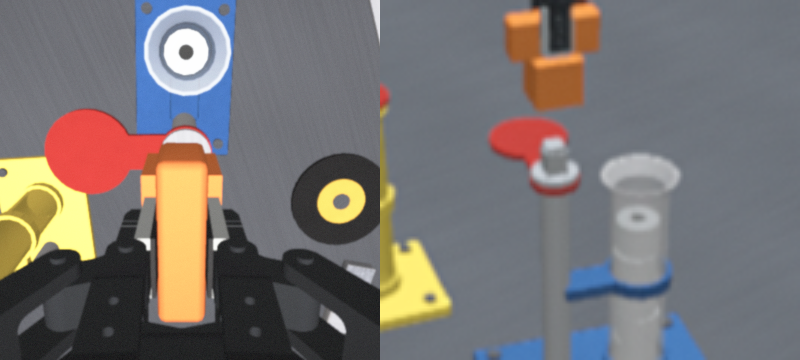

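The wrist half shows the knob gripped squarely, with the collar just ahead at (286,~200) and the tube stack beyond it. The scene half shows the knob above the shaft. I'll fine-adjust, then lower step by step while watching the force.

Request:
carry_out:
  commands:
    - [[-0.06,0.06,0,0.03,0,0],[0,0,0.4,0,0,0],[0,0,0.2,0,0,0],[0,0,0,0,0,0],[0,0,0,0,0,0],[0,0,0,0,0,0],[0,0,0,0,0,0]]

```text
clock: 37.55
position: [0.5588, -0.0003, 0.2761]
ee_rot: [0.824, 0.566, 0.0, 0.0]
ft_force: [0.8, -0.7, -1.2]
grip_width: 0.2
grasp_force: 58.9
```

```bash
python3 - <<'E'
from h import *
plan(.5586,.0014,.2425,-.365)
E
```

```text
turn units [ 0.01 -0.   -0.02] shift units [ 0.04 -0.02  0.84] j7 -0.63 TCP [ 5.588e-01 -3.000e-04  2.761e-01] yaw -0.367
```

Request:
carry_out:
  commands:
    - [[0.03,-0.01,0,0,0,0],[0,0,0,0,0,0],[0,0,0,0,0,0],[0,0,0.15,0,0,0],[0,0,0.1,0,0,0],[0,0,0.1,0,0,0],[0,0,0,0,0,0],[0,0,0,0,0,0]]

```text
clock: 38.22
position: [0.5584, 0.0008, 0.2612]
ee_rot: [0.824, 0.566, -0.0, -0.0]
ft_force: [-1.1, -0.7, -1.1]
grip_width: 0.2
grasp_force: 59.0
```

```bash
python3 - <<'E'
from h import *
plan(.5586,.0014,.2425,-.365)
E
```

```text
turn units [-0.01  0.   -0.02] shift units [ 0.01 -0.    0.47] j7 -0.64 TCP [0.5584 0.0008 0.2612] yaw -0.367
```

Request:
carry_out:
  commands:
    - [[0,0,0.1,0,0,0],[0,0,0.1,0,0,0],[0,0,0,0,0,0],[0,0,0,0,0,0]]

```text
clock: 38.55
position: [0.5586, 0.0015, 0.2532]
ee_rot: [0.824, 0.567, 0.0, -0.0]
ft_force: [1.8, 3.3, -3.8]
grip_width: 0.2
grasp_force: 59.0
```

Request:
carry_out:
  commands:
    - [[0,0,0.1,0,0,0],[0,0,0.1,0,0,0],[0,0,0.05,0,0,0],[0,0,0,0,0,0],[0,0,0,0,0,0]]

```text
clock: 38.97
position: [0.5586, 0.0014, 0.2431]
ee_rot: [0.824, 0.567, 0.0, -0.0]
ft_force: [2.9, 5.0, -4.3]
grip_width: 0.198
grasp_force: 58.9
```

```bash
python3 - <<'E'
from h import *
plan(.5586,.0014,.2425,-.365)
E
```

```text
turn units [-0.   -0.01 -0.01] shift units [-0.    0.    0.01] j7 -0.65 TCP [0.5586 0.0014 0.2431] yaw -0.366
```

The knob is on the shaft and nearly home. I'll relieve the side force, seat it and start turning.

Request:
carry_out:
  commands:
    - [[0.015,0,0.03,0,0,0],[0,0,0.02,0,0,0],[0,0,0,0,0,0],[0,0,0,0,0,0]]

```text
clock: 39.3
position: [0.5588, 0.0015, 0.2424]
ee_rot: [0.824, 0.566, -0.0, 0.0]
ft_force: [-3.0, 3.4, 7.5]
grip_width: 0.199
grasp_force: 60.6
```

Request:
carry_out:
  commands:
    - [[0,0,0,0,0,0.2],[0,0,0,0,0,0.4],[0,0,0,0,0,0.5],[0,0,0,0,0,0.5],[0,0,0,0,0,0.5],[0,0,0,0,0,0.5],[0,0,0,0,0,0.4],[0,0,0,0,0,0],[0,0,0,0,0,0]]

```text
clock: 40.05
position: [0.5591, 0.0017, 0.2424]
ee_rot: [0.903, 0.43, 0.0, 0.0]
ft_force: [-1.0, 4.6, 6.5]
grip_width: 0.199
grasp_force: 60.3
```

```bash
python3 - <<'E'
from h import *
o=get_obs();print(o["torque"],o["ft_force"]);plan(.5588,.0018,.2425,-.365-1.6)
E
```

```text
[ 0.85938453  0.0094572  -0.02394143] [-0.97637346  4.62798655  6.51835262]
turn units [ 1.000e-02 -1.000e-02  1.226e+01] shift units [-0.01  0.   -0.  ] j7 -0.95 TCP [0.5591 0.0017 0.2424] yaw -0.681
```

Request:
carry_out:
  commands:
    - [[0,0,0,0,0,0.5],[0,0,0,0,0,0.5],[0,0,0,0,0,0.5],[0,0,0,0,0,0.5],[0,0,0,0,0,0.5],[0,0,0,0,0,0.5],[0,0,0,0,0,0.5],[0,0,0,0,0,0.5],[0,0,0,0,0,0.5],[0,0,0,0,0,0.5],[0,0,0,0,0,0.5],[0,0,0,0,0,0.5],[0,0,0,0,0,0.5],[0,0,0,0,0,0.5],[0,0,0,0,0,0.5],[0,0,0,0,0,0.5],[0,0,0,0,0,0.4],[0,0,0,0,0,0],[0,0,0,0,0,0]]

```text
clock: 41.63
position: [0.5588, 0.0023, 0.2424]
ee_rot: [1.0, 0.005, 0.0, -0.0]
ft_force: [-1.9, 5.9, 7.1]
grip_width: 0.198
grasp_force: 60.4
```

```bash
python3 - <<'E'
from h import *
o=get_obs();print(o["torque"]);plan(.5588,.0018,.2425,-.365-1.6)
E
```

```text
[ 1.19417078  0.47519934 -0.01776313]
turn units [-0.   -0.    3.87] shift units [ 0.01  0.01 -0.  ] j7 -1.79 TCP [0.5588 0.0023 0.2424] yaw -1.56
```

Request:
carry_out:
  commands:
    - [[0,0,0,0,0,0.4],[0,0,0,0,0,0.5],[0,0,0,0,0,0.5],[0,0,0,0,0,0.5],[0,0,0,0,0,0.5],[0,0,0,0,0,0.5],[0,0,0,0,0,0.4],[0,0,0,0,0,0.3],[0,0,0,0,0,0.2],[0,0,0,0,0,0],[0,0,0,0,0,0]]

```text
clock: 42.55
position: [0.5587, 0.0026, 0.2424]
ee_rot: [0.981, -0.192, 0.0, -0.0]
ft_force: [-2.6, 5.6, 7.1]
grip_width: 0.201
grasp_force: 60.5
```

```bash
python3 - <<'E'
from h import *
o=get_obs();print(o["torque"]);plan(.5588,.0018,.2425,-.365-1.6)
im=camera("wrist");s=camera("scene")
cv2.imwrite("pics/k4.png",np.hstack([im[:,:,::-1][60:420,100:480],cv2.resize(s[150:270,220:360,::-1],(420,360))]))
E
```

```text
[ 1.39189129  0.56213129 -0.00614438]
turn units [-0.01 -0.    0.07] shift units [ 0.01  0.02 -0.  ] j7 -2.18 TCP [0.5587 0.0026 0.2424] yaw -1.958
```

View pics/k4.png

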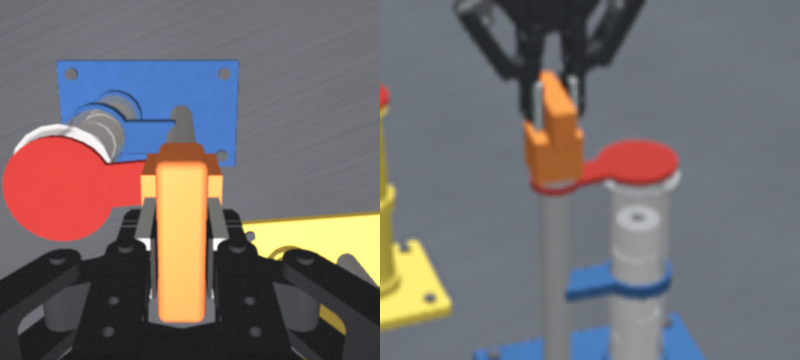

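The lid now nearly covers the tube and is lagging by the bore slop. I'll turn on to the stop in small steps, watching the torque.

Request:
carry_out:
  commands:
    - [[0,0,0,0,0,0.2],[0,0,0,0,0,0.2],[0,0,0,0,0,0.2],[0,0,0,0,0,0],[0,0,0,0,0,0]]

```text
clock: 43.07
position: [0.5588, 0.0026, 0.2424]
ee_rot: [0.975, -0.223, 0.0, -0.0]
ft_force: [-2.1, 5.8, 6.6]
grip_width: 0.2
grasp_force: 60.4
```

```bash
python3 - <<'E'
from h import *
o=get_obs();print(o["torque"]);plan(.5588,.0018,.2425,-.365-1.6)
E
```

```text
[1.42733258 0.52962232 0.03533374]
turn units [-0.01 -0.   -0.53] shift units [ 0.01  0.02 -0.  ] j7 -2.24 TCP [0.5588 0.0026 0.2424] yaw -2.02
```

Request:
carry_out:
  commands:
    - [[0,0,0,0,0,0.2],[0,0,0,0,0,0.2],[0,0,0,0,0,0],[0,0,0,0,0,0]]

```text
clock: 43.4
position: [0.5589, 0.0027, 0.2424]
ee_rot: [0.97, -0.243, 0.0, -0.0]
ft_force: [-1.4, 6.9, 7.7]
grip_width: 0.197
grasp_force: 60.4
```

```bash
python3 - <<'E'
from h import *
o=get_obs();print(o["torque"]);plan(.5588,.0018,.2425,-.365-1.6)
E
```

```text
[ 1.44212264  0.42386643 -0.01721827]
turn units [-0.01 -0.   -0.93] shift units [ 0.01  0.02 -0.  ] j7 -2.28 TCP [0.5589 0.0027 0.2424] yaw -2.062
```

```bash
cat >> h.py <<'E'
def lid():
    for n in ("top","scene"):
        im=camera(n);p=camera_params(n);h=cv2.cvtColor(im,cv2.COLOR_RGB2HSV)
        red=((h[...,0]<6)|(h[...,0]>174))&(h[...,1]>170)&(h[...,2]>90)
        a,b=proj(p,[.5826,.0624,.199]);k=int(30);M=np.zeros(red.shape,bool);M[int(b)-k:int(b)+k,int(a)-k:int(a)+k]=1
        c=max(cv2.findContours((red&M).astype(np.uint8),0,1)[0],key=cv2.contourArea)
        m=cv2.morphologyEx(cv2.drawContours(np.zeros(red.shape,np.uint8),[c],-1,1,-1),cv2.MORPH_OPEN,cv2.getStructuringElement(2,(15,15)))
        c=max(cv2.findContours(m,0,1)[0],key=cv2.contourArea)
        (u,v),r=cv2.minEnclosingCircle(c) if n=="top" else (cv2.fitEllipse(c)[0],0)
        X=ray(p,u,v,.199);d=X-[.5584,.0017,0];print(n,u,v,r,X.round(4),"angle",np.arctan2(d[1],d[0])-1.1896,"shut px",a,b)
E
python3 -c "
from h import *
lid()"
```

```text
top 255.2096710205078 191.2096710205078 11.107685089111328 [0.5804 0.0671 0.199 ] angle 0.057462656530435474 shut px 257.0992503851036 190.30352611930877Traceback (most recent call last):
  File "<string>", line 3, in <module>
    lid()
    ~~~^^
  File "h.py", line 46, in lid
    c=max(cv2.findContours(m,0,1)[0],key=cv2.contourArea)
ValueError: max() iterable argument is empty
```

Request:
carry_out:
  commands:
    - [[0,0,0,0,0,0.2],[0,0,0,0,0,0.2],[0,0,0,0,0,0],[0,0,0,0,0,0]]

```text
clock: 43.83
position: [0.559, 0.0028, 0.2425]
ee_rot: [0.965, -0.263, 0.0, -0.001]
ft_force: [-1.4, 7.0, 6.5]
grip_width: 0.201
grasp_force: 60.3
```

```bash
python3 - <<'E'
from h import *
o=get_obs();print(o["torque"],o["ft_force"]);plan(.5588,.0018,.2425,-.365-1.6)
E
```

```text
[1.50005566 0.11624594 0.05943182] [-1.36044851  6.97972078  6.53010032]
turn units [-0.01 -0.   -1.33] shift units [ 0.    0.02 -0.  ] j7 -2.32 TCP [0.559  0.0028 0.2425] yaw -2.104
```

Request:
carry_out:
  commands:
    - [[0,0,0,0,0,0.2],[0,0,0,0,0,0.1],[0,0,0,0,0,0],[0,0,0,0,0,0]]

```text
clock: 44.17
position: [0.559, 0.0029, 0.2425]
ee_rot: [0.96, -0.278, 0.0, -0.001]
ft_force: [-0.3, 5.9, 6.1]
grip_width: 0.202
grasp_force: 60.3
```

```bash
python3 - <<'E'
from h import *
o=get_obs();print(o["torque"],o["ft_force"]);plan(.5588,.0018,.2425,-.365-1.6)
try: lid()
except Exception as e: print(e)
E
```

```text
[1.54701745 0.06586512 0.27402101] [-0.30257539  5.92135868  6.06678004]
turn units [-0.01 -0.   -1.62] shift units [ 0.01  0.03 -0.  ] j7 -2.35 TCP [0.559  0.0029 0.2425] yaw -2.135
top 255.5 190.5 11.510964393615723 [0.5822 0.0664 0.199 ] angle 0.029304349167200705 shut px 257.0992503851036 190.30352611930877
max() iterable argument is empty
```

The torque rise shows the cover is against its stop. Now I'll release and retreat straight up.

Request:
carry_out:
  commands:
    - [[0,0,0,0,0,0],[0,0,0,0,0,0],[0,0,0,0,0,0],[0,0,0,0,0,0],[0,0,0,0,0,0],[0,0,-0.1,0,0,0],[0,0,-0.3,0,0,0],[0,0,-0.6,0,0,0],[0,0,-0.8,0,0,0],[0,0,-0.8,0,0,0],[0,0,0,0,0,0],[0,0,0,0,0,0],[-0.9,0,0,0,0,0],[-0.9,0,0,0,0,0],[-0.9,0,0,0,0,0],[0,0,0,0,0,0],[0,0,0,0,0,0]]
  hand: -0.3

```text
clock: 45.68
position: [0.4664, 0.0602, 0.3457]
ee_rot: [0.96, -0.278, 0.001, 0.001]
ft_force: [0.4, -1.3, -0.2]
grip_width: 0.649
grasp_force: 0.0
```

```bash
python3 - <<'E'
from h import *
try: lid()
except Exception as e: print(e)
t=camera("top");s=camera("scene")
cv2.imwrite("pics/end.png",np.hstack([cv2.resize(t[150:250,210:330,::-1],(430,360)),cv2.resize(s[170:300,230:350,::-1],(332,360))]))
E
```

```text
max() iterable argument is empty
```

View pics/end.png

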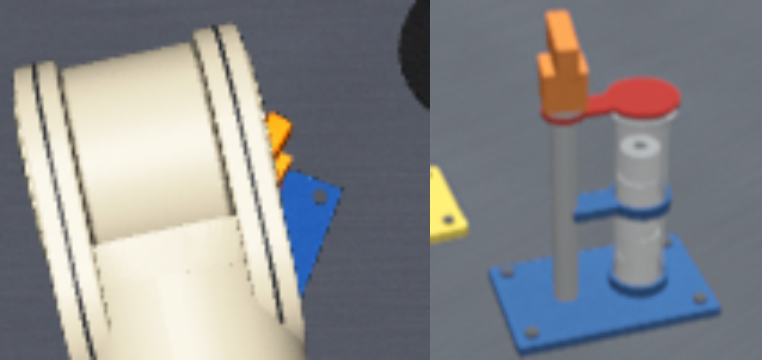

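The knob sits on the collar with the lid over the tube, lid centre at scene pixel (307,205). I'll check the angle numerically.

```bash
python3 - <<'E'
from h import *
p=camera_params("scene")
X=ray(p,307,205,.199);S=ray(p,277.5,209.5,.205)
print(X,proj(p,[.5826,.0624,.199]),proj(p,[.5584,.0017,.205]))
im=camera("scene");h=cv2.cvtColor(im,cv2.COLOR_RGB2HSV)
red=((h[...,0]<6)|(h[...,0]>174))&(h[...,1]>150)&(h[...,2]>80);red[:,:294]=0;red[:,345:]=0;red[:190]=0;red[225:]=0
ys,xs=np.nonzero(red);print(xs.min(),xs.max(),ys.min(),ys.max())
for a in (0,.05,.1,.15):
    t=1.1896+a;c=np.array([.5584+.066*np.cos(t),.0017+.066*np.sin(t)])
    q=np.array([proj(p,[c[0]+.03*np.cos(f),c[1]+.03*np.sin(f),.199]) for f in np.linspace(0,6.28,60)]);print(a,q.min(0),q.max(0))
E
```

```text
[0.58885253 0.06118765 0.199     ] [305.53406733 203.73581872] [277.16890895 205.94822071]
294 319 199 211
0 [292.27431284 197.14357543] [319.43553018 210.64661533]
0.05 [291.77956625 196.48104847] [318.8625353 209.9078919]
0.1 [291.21830172 195.83449663] [318.22461403 209.18712122]
0.15 [290.59238448 195.20530426] [317.52379842 208.48583104]
```

The measured lid extents (right 319, bottom 211) match an angle of about 0, so the cover is shut.

```bash
python3 -c "
from workcell import *
print(hand_in())"
```

```text
the job is handed in; nothing more can be done
None
```

I handed the job in: all five spacers found are in the tube, the knob is fully home on the shaft, the cover is shut against its stop, and the brush, hammer and disc were left alone; `hand_in()` returned no verdict.

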